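# Make up the lab kits

## Task

The three grey kit trays are each one piece short: every tray should hold a small beaker, a small stoppered conical flask and a small dropper bottle, in the same order in every tray. From the loose glassware on the bench pick out the small beaker, flask and bottle that match those in the trays, and stand each one upright on the floor of the tray that lacks it, in the middle of its empty place and in line with its neighbours. Set them down without dropping them, do not push against the trays or what is in them, and leave the bigger glassware and the dish where they are.

Things in the scene. Friction and masses are not known exactly. Their poses are not given: they have to be found in the camera images.
- small_beaker: loose small beaker of translucent plastic, open at the top, 42 mm across, 60 mm tall, straight walls (wall 2.5 mm), about 40 g. Origin at the centre of its underside, z up. To be moved
- small_flask: loose small conical flask with a black rubber stopper: base 51 mm across, narrowing to a neck 22 mm across from 65 mm above the base upward; rim and stopper 22 to 24 mm across, stopper from 86 to 98 mm (its top), about 80 g. Lift it by neck and stopper, 80 to 88 mm above the base. Origin at the centre of its underside, z up. To be moved
- small_bottle: loose small brown dropper bottle with paper label: straight body 33 mm across up to 49 mm, then black cap 22 mm across (55 to 67 mm) and a rubber teat to 82 mm, about 70 g. Origin at the centre of its underside, z up. To be moved
- tray_without_beaker: grey tray 222 x 83 mm (lip 234 x 95), fixed; floor 4 mm thick, rim 16 mm high. Origin: centre of its underside; x lengthwise (-x end nearer the robot), z up. Places on its centre line: beaker x = -70 mm, flask x = 0, bottle x = +70 mm. Holds a flask and a bottle; its beaker place (x = -70 mm) is empty. What it holds is fast in it, sized like the loose small pieces
- tray_without_flask: grey tray 222 x 83 mm (lip 234 x 95), fixed; floor 4 mm thick, rim 16 mm high. Origin: centre of its underside; x lengthwise (-x end nearer the robot), z up. Places on its centre line: beaker x = -70 mm, flask x = 0, bottle x = +70 mm. Holds a beaker and a bottle; its flask place (x = 0, middle) is empty. What it holds is fast in it, sized like the loose small pieces
- tray_without_bottle: grey tray 222 x 83 mm (lip 234 x 95), fixed; floor 4 mm thick, rim 16 mm high. Origin: centre of its underside; x lengthwise (-x end nearer the robot), z up. Places on its centre line: beaker x = -70 mm, flask x = 0, bottle x = +70 mm. Holds a beaker and a flask; its bottle place (x = +70 mm) is empty. What it holds is fast in it, sized like the loose small pieces
- big_beaker: bystander, leave alone: bigger loose beaker, 60 mm across, 85 mm tall. Origin at the centre of its underside
- big_flask: bystander, leave alone: bigger loose conical flask with stopper, base 64 mm across, 128 mm tall. Origin at the centre of its underside
- big_bottle: bystander, leave alone: bigger loose dropper bottle, 47 mm across, 115 mm tall. Origin at the centre of its underside
- dish: bystander, leave alone: open dish 90 mm across, 14 mm high, with a potato slice in it. Origin at the centre of its underside
Not all that is in view belongs to the job. What is shaped like the small_bottle but pink or turquoise is not meant. Leave any red look-alike of the small_flask alone.

How it is judged:
By the outcome, as a careful person would: the job done as asked, in the order asked, and still so for the second after the job is handed in, with the robot touching nothing.
It also fails if it takes over 99 s, if anything falls off the work surface, if the arm or the gripper's body presses on something with over 40 N, if the wrist force passes 120 N, or if a joint passes its speed limit or range.

## Robot

A 6-joint arm with a two-finger parallel gripper is mounted at the origin on the work surface. World frame = base frame: x ahead of the robot, y to its left, z up, the work surface at z = 0. Lengths are in m, angles in rad, forces in N, time in s.
With the tool pointing down it reaches from about 0.425 to 0.95 m from the base axis. Payload 14.7 kg.
Tool frame: the origin (TCP) lies midway between the tips of the shut fingers; the grasp point (between the pads) lies 19 mm behind it; z points along the fingers, x is the direction in which the jaws open and shut, and the axes are right-handed (so a half turn about z gives the same grasp; the last joint's range is limited). The gripper opens to 85 mm and grips with 20 to 120 N. Pads are 22 mm wide; open, the fingers measure 114 mm over their backs; the gripper's body (76 mm by 85 mm) begins 54 mm behind the grasp point. The pads swing forward as they close: fully open they stand 13 mm farther back than shut.
Start: joints at [1.058, 0.48, 1.596, -0, 1.065, -0.047], TCP at [0.292, 0.581, 0.231] pointing down, gripper open.
Joint ranges: [-2.75, 2.75], [-0.82, 2.05], [0.23, 2.67], [-1.56, 4.7], [0.09, 2.69], [-2.92, 2.92]. Speed limits (rad/s): [1.89, 1.89, 2.39, 3.01, 3.01, 3.01].

## Interface

Orientations are given as a 3x3 rotation matrix whose columns are the frame's x, y, z axes.
In Python, from station import ctrl gives the robot as it stands.
- The arm moves only by the tool carry_out, never from a script. Its arguments are lists of equal length, an entry for each row: "translation": the shift along the tool's x, y, z in cm, a list of three; "yaw": the turn about the tool's z in rad; "fingers": the closure, from -1 (fully open) to 1 (shut). In form: {"translation": [[x, y, z], ...], "yaw": [yaw, ...], "fingers": [fingers, ...]}. A call has exactly 8 rows; each row is the pose to reach, as a shift and turn from the pose measured when the call began, along the tool's axes at that moment; what a row does not reach only later rows make up. A row lasts 1/10 s, in which the tool goes at most 50 mm and 8.59 degrees, less where a joint would pass 70% of its speed; a pose out of reach is approached as far as the arm can. A call with a gripper value outside its range is refused whole. The fingers move at their own pace and stop on an object; "squeeze" is the grip in N (left out, the last holds). Time passes only in rows, so rows that repeat a pose let the fingers close, or fill a call up. It gives the time, the measured TCP pose, the force and the opening at its end, in the units of the state.
- ctrl.read_state(): the state, without advancing time (a new reading comes with each control period).
- ctrl.read_camera(name): name is "scene" or "top"; returns a dict with "frame" (400x640x3 uint8, red, green, blue), "z_map" (400x640 float32, m along the optical axis (not along the pixel's ray), 0 where there is no reading), "fx", "fy", "cx", "cy" (pixels), "camera_from_world" (4x4, takes a point from world to camera coordinates). Camera axes: x right, y up, looking along -z (the intrinsics and any distortion apply to the point x, -y, -z); pixel columns grow to the right and rows downward; lengths in m; the calibration is good to about 2 mm. A picture is of the moment at which its call begins.
- ctrl.close_job(): hands the job in, once; it reports no verdict.
The state is a dict: "time_s": time; "q": joint angles; "qvel": joint speeds; "tau": joint torques, N m; "ee_pos": TCP position; "tcp_rot": TCP orientation; "wrist_force": force on the tool from outside, world axes, zero at the start; "torque": the same for the moment, N m; "width": finger opening in m.
Only numpy, scipy, OpenCV 4.12 (cv2) and the standard library are available. Lean on these libraries where they do the work, as an engineer would, in place of code of your own. Each camera call takes 0.05 s, during which the arm holds its last target. There are 200 camera calls.

## Working session

There is one attempt and no reset: what is moved stays moved. The work goes in short steps, Python scripts to look and compute and a tool call to move; the robot and the scene stay as the last step left them, time stands still between calls to the robot, and variables do not carry over. Pictures are saved under pics/ and viewed, about 12 in all and at most 16, crops included, and the job is handed in when it is done.

Besides the shell and the picture viewer there is one more tool, called after "Request:" in YAML: its name, and indented under it one key for each argument. carry_out: Moves the arm, as the interface text tells. Its arguments: {"type":"object","properties":{"translation":{"type":"array"},"yaw":{"type":"array"},"fingers":{"type":"array"},"squeeze":{"type":"number"}},"required":["translation","yaw","fingers"]}

```bash
mkdir -p pics; ls; cat > h.py <<'E'
import numpy as np, cv2
from station import ctrl
def snap(n,tag):
    c=ctrl.read_camera(n); np.savez(f'{n}_{tag}.npz',**c); cv2.imwrite(f'pics/{n}_{tag}.png',c['frame'][:,:,::-1]); return c
def load(n,tag): return dict(np.load(f'{n}_{tag}.npz'))
def world(c,u,v,z=None):
    # point by depth (z None) or intersection with plane height z
    T=np.linalg.inv(c['camera_from_world']); 
    d=np.array([(u-c['cx'])/c['fx'],-(v-c['cy'])/c['fy'],-1.0])
    if z is None: return T[:3,:3]@(d*c['z_map'][int(round(v)),int(round(u))])+T[:3,3]
    r=T[:3,:3]@d; o=T[:3,3]; return o+r*(z-o[2])/r[2]
def proj(c,p):
    q=c['camera_from_world']@np.append(p,1); return np.array([c['cx']-c['fx']*q[0]/q[2], c['cy']+c['fy']*q[1]/q[2]])
E
python3 - <<'E'
from h import *
for n in('scene','top'):
    c=snap(n,'0'); print(n,c['fx'],c['fy'],c['cx'],c['cy'],[k for k in c]); print(np.linalg.inv(c['camera_from_world']).round(3))
s=ctrl.read_state(); print(s)
E
```

```text
pics
scene 421.7248359735834 421.7248359735834 322.65061152687394 200.84397857987543 ['frame', 'z_map', 'fx', 'fy', 'cx', 'cy', 'camera_from_world']
[[-0.386 -0.598  0.703  1.406]
 [ 0.922 -0.263  0.283  0.334]
 [ 0.015  0.757  0.653  0.797]
 [ 0.     0.     0.     1.   ]]
top 393.5619670414726 393.5619670414726 319.7510497346624 204.07973954295133 ['frame', 'z_map', 'fx', 'fy', 'cx', 'cy', 'camera_from_world']
[[-0.004  0.989 -0.147  0.405]
 [-1.    -0.003  0.007  0.002]
 [ 0.007  0.147  0.989  1.094]
 [ 0.     0.     0.     1.   ]]
{'time_s': 0.1, 'q': array([ 1.05839809e+00,  4.80803888e-01,  1.59681276e+00,  1.53514841e-05,
        1.06511671e+00, -4.65934828e-02]), 'qvel': array([ 0.00108088, -0.00123785, -0.00326787,  0.00100049,  0.0014096 ,
        0.00056401]), 'tau': array([ 9.76287956e-04, -9.52254510e+01, -4.31046760e+01,  1.49211805e-04,
        4.85256925e-03, -1.97350369e-05]), 'ee_pos': array([0.29172887, 0.58043146, 0.23071331]), 'tcp_rot': array([[ 4.49148291e-01,  8.93457043e-01, -5.70959002e-04],
       [ 8.93456499e-01, -4.49148649e-01, -9.87623882e-04],
       [-1.13884498e-03, -6.65374532e-05, -9.99999349e-01]]), 'wrist_force': array([1.10993558, 0.32405809, 0.17597436]), 'torque': array([-0.02730351, -0.0489379 , -0.01682093]), 'width': 0.08518974412900132}
```

View pics/top_0.png

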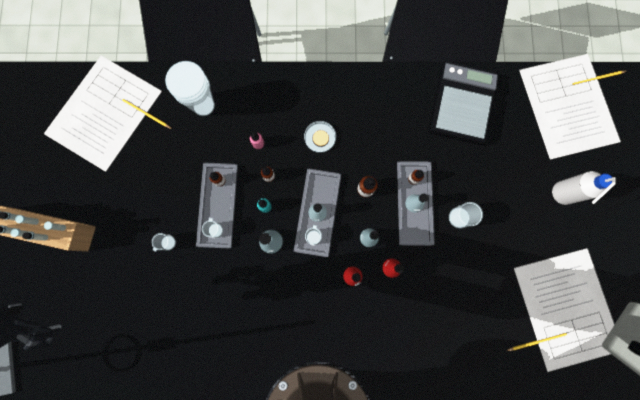

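View pics/scene_0.png

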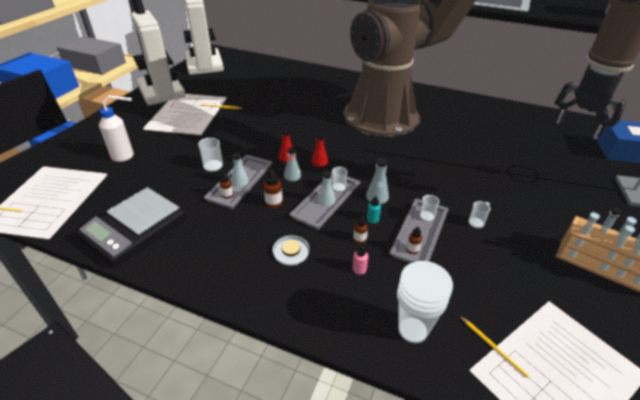

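The top view (+x up, +y left) shows three trays. The left one at (216,205) lacks its flask, the middle one at (317,213) its bottle and the right one at (415,203) its beaker. The loose small pieces look like the beaker at (163,242), the flask at (369,237) and the bottle at (267,174). The scene view agrees: the flask at (270,241), the bottle at (367,186) and the beaker at (465,215) are the big ones.

```bash
python3 - <<'E'
from h import *
c=load('top','0'); f=c['frame'][:,:,::-1]
a=cv2.convertScaleAbs(f[140:270,140:340],alpha=1.6,beta=25); cv2.imwrite('pics/t1.png',cv2.resize(a,None,fx=4,fy=4,interpolation=cv2.INTER_CUBIC))
a=cv2.convertScaleAbs(f[140:270,290:490],alpha=1.6,beta=25); cv2.imwrite('pics/t2.png',cv2.resize(a,None,fx=4,fy=4,interpolation=cv2.INTER_CUBIC))
# height-map based object points from both cameras
for n in('top','scene'):
    c=load(n,'0'); v,u=np.mgrid[:400,:640]; z=c['z_map']; T=np.linalg.inv(c['camera_from_world'])
    P=np.stack([(u-c['cx'])/c['fx']*z,-(v-c['cy'])/c['fy']*z,-z],-1)@T[:3,:3].T+T[:3,3]
    ok=(z>0)&(P[...,0]>.35)&(P[...,0]<.85)&(abs(P[...,1])<.5)
    flat=ok&(abs(P[...,2])<.008); print(n,'table z',np.median(P[flat][:,2]))
    m=(ok&(P[...,2]>.024)&(P[...,2]<.2)).astype(np.uint8)
    k,l,st,ce=cv2.connectedComponentsWithStats(m)
    for i in range(1,k):
        if st[i,4]<25: continue
        q=P[l==i]; print(ce[i].round(),st[i,4],'min',q.min(0).round(3),'max',q.max(0).round(3),'top med',np.median(q[q[:,2]>q[:,2].max()-.008],0).round(3))
E
```

```text
top table z -0.00048349330782371247
[191.  96.] 985 min [0.81  0.285 0.025] max [0.85  0.377 0.176] top med [0.835 0.33  0.17 ]
[462. 120.] 2127 min [ 0.734 -0.496  0.024] max [ 0.85  -0.315  0.056] top med [ 0.805 -0.409  0.049]
[256. 139.] 141 min [0.727 0.155 0.025] max [0.758 0.185 0.082] top med [0.743 0.171 0.077]
[267. 173.] 140 min [0.631 0.123 0.026] max [0.663 0.153 0.081] top med [0.648 0.139 0.077]
[416. 176.] 153 min [ 0.622 -0.286  0.025] max [ 0.653 -0.253  0.086] top med [ 0.638 -0.269  0.082]
[216. 178.] 153 min [0.617 0.26  0.025] max [0.649 0.293 0.087] top med [0.634 0.276 0.084]
[367. 186.] 292 min [ 0.586 -0.156  0.024] max [ 0.633 -0.111  0.117] top med [ 0.61  -0.133  0.113]
[417. 201.] 240 min [ 0.546 -0.287  0.024] max [ 0.589 -0.249  0.106] top med [ 0.568 -0.27   0.101]
[263. 205.] 135 min [0.544 0.131 0.026] max [0.576 0.163 0.081] top med [0.56  0.147 0.078]
[467. 215.] 445 min [ 0.499 -0.424  0.024] max [ 0.557 -0.362  0.089] top med [ 0.534 -0.393  0.083]
[317. 212.] 200 min [ 0.52  -0.02   0.025] max [0.562 0.023 0.106] top med [0.543 0.001 0.102]
[21
[... 1455 characters left out ...]
 -0.258  0.088] top med [ 0.642 -0.273  0.084]
[151. 208.] 1479 min [ 0.742 -0.487  0.024] max [ 0.85  -0.318  0.055] top med [ 0.807 -0.412  0.051]
[429. 205.] 307 min [0.472 0.258 0.024] max [0.525 0.3   0.067] top med [0.495 0.279 0.063]
[480. 211.] 311 min [0.439 0.388 0.024] max [0.486 0.43  0.064] top med [0.455 0.41  0.06 ]
[360. 227.] 221 min [0.641 0.119 0.024] max [0.668 0.151 0.084] top med [0.652 0.135 0.079]
[415. 238.] 251 min [0.627 0.256 0.024] max [0.654 0.289 0.087] top med [0.639 0.273 0.084]
[360. 257.] 244 min [0.735 0.151 0.024] max [0.763 0.183 0.083] top med [0.748 0.167 0.078]
[429. 270.] 509 min [0.814 0.281 0.164] max [0.85  0.375 0.173] top med [0.836 0.328 0.17 ]
```

View pics/t1.png

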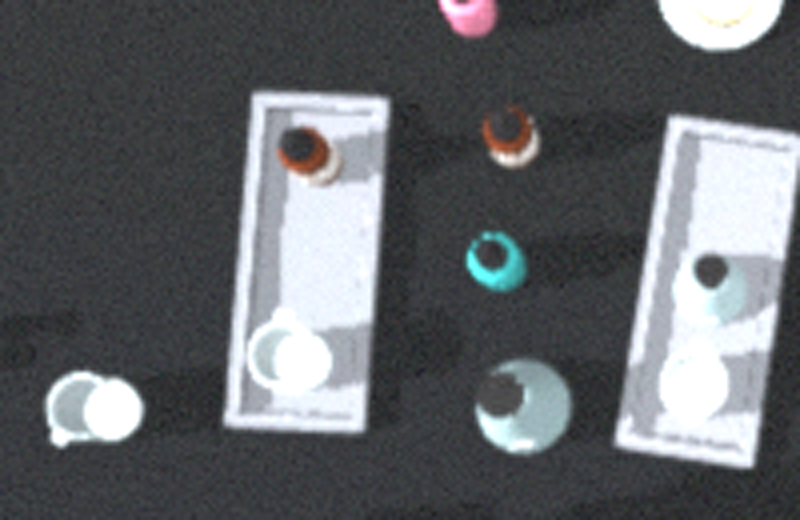

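View pics/t2.png

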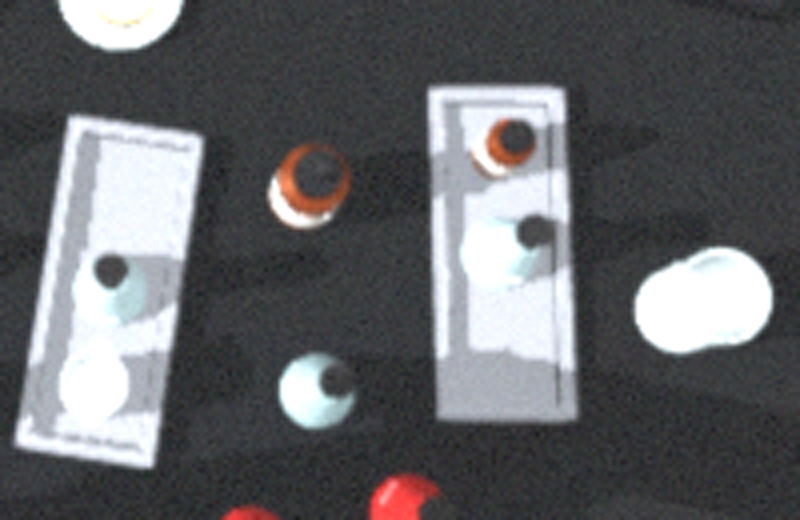

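```bash
cat >> h.py <<'E'
def cloud(c):
    v,u=np.mgrid[:400,:640]; z=c['z_map']; T=np.linalg.inv(c['camera_from_world'])
    P=np.stack([(u-c['cx'])/c['fx']*z,-(v-c['cy'])/c['fy']*z,-z],-1)@T[:3,:3].T+T[:3,3]; P[z<=0]=np.nan; return P
E
python3 - <<'E'
from h import *
cr={'A_noflask':[(252,92),(390,96),(366,432),(226,427)],'B_nobottle':[(670,115),(803,133),(753,468),(615,445)],'C_nobeaker':[(1028,87),(1165,87),(1178,418),(1038,420)]}
loc=np.array([[117,47.5],[117,-47.5],[-117,-47.5],[-117,47.5]])/1000
c=load('top','0')
for k,p in cr.items():
    W=np.array([world(c,140+(u+.5)/4-.5,140+(v+.5)/4-.5,.016)[:2] for u,v in p])
    ctr=W.mean(0); H=(loc.T@(W-ctr)); th=np.arctan2(H[0,1]-H[1,0],H[0,0]+H[1,1]); R=np.array([[np.cos(th),-np.sin(th)],[np.sin(th),np.cos(th)]])
    res=(W-ctr)@R-loc; print(k,'ctr',ctr.round(4),'th',th.round(4),'res mm',(res*1000).round(1).tolist())
    for n,x in(('beaker',-.07),('flask',0),('bottle',.07)): print('  ',n,(ctr+R@[x,0]).round(4))
for n in('top','scene'):
    cc=load(n,'0'); P=cloud(cc)
    for k,x0,y0 in(('A',.56,.28),('B',.545,.0),('C',.565,-.27)):
        q=P[(abs(P[...,0]-x0)<.14)&(abs(P[...,1]-y0)<.065)&(P[...,2]>.010)&(P[...,2]<.022)][:,:2]
        r=cv2.minAreaRect((q*1000).astype(np.float32)); print(n,k,[np.round(a,1) for a in r],len(q))
    # bodies: circle fit of loose
E
```

```text
A_noflask ctr [0.5658 0.2784] th -0.0389 res mm [[-0.1, 0.9], [0.5, -1.0], [-0.3, -0.1], [-0.2, 0.2]]
   beaker [0.4958 0.2811]
   flask [0.5658 0.2784]
   bottle [0.6357 0.2756]
B_nobottle ctr [0.545  0.0007] th -0.1581 res mm [[-0.7, -0.5], [0.9, 0.4], [-0.6, 0.0], [0.4, 0.1]]
   beaker [0.4758 0.0117]
   flask [0.545  0.0007]
   bottle [ 0.6141 -0.0103]
C_nobeaker ctr [ 0.5701 -0.2711] th -0.0043 res mm [[-0.6, 0.7], [-0.4, -1.0], [1.2, -0.3], [-0.2, 0.6]]
   beaker [ 0.5001 -0.2708]
   flask [ 0.5701 -0.2711]
   bottle [ 0.6401 -0.2714]
top A [array([564.8, 280.2]), array([ 96.8, 234.2]), np.float64(87.4)] 907
top B [array([543.6,   1.7]), array([ 95., 234.]), np.float64(80.6)] 868
top C [array([ 568.9, -270.5]), array([ 96.4, 234.4]), np.float64(89.5)] 908
scene A [array([565.1, 275.1]), array([ 95.1, 239.3]), np.float64(87.4)] 703
scene B [array([544.8,  -2.8]), array([ 97.3, 240.2]), np.float64(81.3)] 632
scene C [array([ 569.4, -274.6]), array([ 99.7, 236.6]), np.float64(89.5)] 603
```

```bash
cat >> h.py <<'E'
def plan(t,jaw):
    s=ctrl.read_state(); R=s['tcp_rot']; d=R.T@(np.array(t)-s['ee_pos'])*100
    a=np.arctan2(R[1,0],R[0,0]); w=(jaw-a+np.pi/2)%np.pi-np.pi/2
    print('t',s['time_s'].__round__(2),'pos',s['ee_pos'].round(4),'jaw',round(a,3),'q',s['q'].round(2),'F',s['wrist_force'].round(1),'width',round(s['width'],4)); print('tool shift cm',d.round(2),'yaw',round(-w,3),'len',np.linalg.norm(d).round(1))
E
python3 -c "
from h import *
plan([.460,.411,.12],np.pi/2)"
```

```text
t 0.1 pos [0.2917 0.5804 0.2307] jaw 1.105 q [ 1.06  0.48  1.6   0.    1.07 -0.05] F [1.1 0.3 0.2] width 0.0852
tool shift cm [-7.57 22.65 11.08] yaw -0.466 len 26.3
```

Request:
carry_out:
  translation:
    - [-1, 3, 1.5]
    - [-2.2, 6.5, 3.2]
    - [-3.5, 10.5, 5.2]
    - [-4.8, 14.5, 7.1]
    - [-6, 18, 8.8]
    - [-7, 21, 10.2]
    - [-7.5, 22.5, 11]
    - [-7.57, 22.65, 11.08]
  yaw: [-0.06, -0.13, -0.2, -0.27, -0.34, -0.41, -0.46, -0.466]
  fingers: [-1, -1, -1, -1, -1, -1, -1, -1]

```text
time_s: 0.9
ee_pos: [0.4608, 0.4089, 0.1186]
tcp_rot: [[0.001, 1.0, -0.002], [1.0, -0.001, -0.002], [-0.002, -0.002, -1.0]]
wrist_force: [-1.0, 0.2, 0.3]
width: 0.0853
```

```bash
python3 - <<'E'
from h import *
plan([.460,.411,.02],np.pi/2)
ims=[]
for n in('top','scene'):
    c=snap(n,'1'); p=proj(c,ctrl.read_state()['ee_pos']); print(n,p)
    u,v=p.astype(int); f=c['frame'][max(0,v-50):v+50,max(0,u-65):u+65,::-1]; print(max(0,u-65),max(0,v-50),f.shape)
    ims.append(cv2.resize(cv2.convertScaleAbs(f,alpha=1.8,beta=30),(520,400),interpolation=cv2.INTER_CUBIC)[:, :400] if 0 else cv2.resize(cv2.convertScaleAbs(f,alpha=1.8,beta=30),(390,300),interpolation=cv2.INTER_CUBIC))
cv2.imwrite('pics/a1.png',np.hstack(ims))
E
```

```text
t 0.9 pos [0.4608 0.4089 0.1186] jaw 1.57 q [ 0.68  0.56  1.77 -0.    0.81 -0.89] F [-1.   0.2  0.3] width 0.0853
tool shift cm [ 0.23 -0.06  9.86] yaw -0.001 len 9.9
top [151.30501923 240.79881105]
86 190 (100, 130, 3)
scene [488.12394523 188.42276997]
423 138 (100, 130, 3)
```

View pics/a1.png

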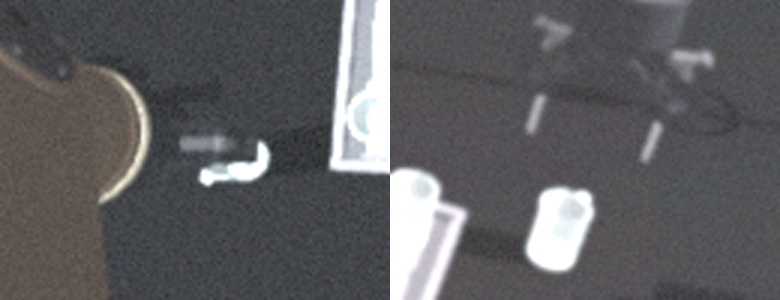

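The scene crop shows the open pads at about (470,182) and (508,191), above the beaker. The top view is partly blocked by the arm. I'll compare where the pads should project with where they appear.

```bash
python3 - <<'E'
from h import *
c=load('scene','1')
e=np.array([.4608,.4089,.1186])
for s in(1,-1): print(proj(c,e+[0,s*.0427,.013]))
P=cloud(c)
# pad points by depth
for (u0,u1,v0,v1) in((464,478,165,186),(502,516,175,196)):
    q=P[v0:v1,u0:u1].reshape(-1,3); q=q[(q[:,2]>.08)&(q[:,2]<.25)]; print(len(q), q[(q[:,2]<.165)].mean(0).round(4) if len(q) else '', q.min(0).round(4),q.max(0).round(4))
# beaker outer wall circle fits in both
from scipy.optimize import least_squares
def circ(q,r):
    return least_squares(lambda p:np.hypot(q[:,0]-p[0],q[:,1]-p[1])-r,q[:,:2].mean(0),loss='soft_l1',f_scale=.002).x
for n in('top','scene'):
    P=cloud(load(n,'0')).reshape(-1,3)
    for nm,x,y,r,z0,z1 in(('beaker',.46,.411,.021,.02,.048),('bottle',.649,.137,.0165,.012,.045),('beakA',.497,.28,.021,.024,.05),('botA',.636,.275,.0165,.012,.049),('botC',.64,-.271,.0165,.012,.049),('beakB',.476,.01,.021,.024,.05)):
        q=P[(np.hypot(P[:,0]-x,P[:,1]-y)<r+.008)&(P[:,2]>z0)&(P[:,2]<z1)]; print(n,nm,len(q),circ(q,r).round(4))
    for nm,x,y,in(('flask',.476,-.145),('flB',.545,0),('flC',.57,-.271)):
        q=P[(np.hypot(P[:,0]-x,P[:,1]-y)<.02)&(P[:,2]>.084)]; print(n,nm,len(q),((q.min(0)+q.max(0))/2).round(4))
E
```

```text
[506.07355501 189.09049405]
[471.50598317 180.65753721]
109 [0.4687 0.358  0.1512] [0.4575 0.3376 0.135 ] [0.4754 0.3685 0.1899]
105 [0.467  0.455  0.1502] [0.4494 0.4468 0.1332] [0.4769 0.4634 0.1855]
top beaker 118 [0.4618 0.4121]
top bottle 36 [0.6486 0.1394]
top beakA 76 [0.4943 0.282 ]
top botA 50 [0.6346 0.2768]
top botC 51 [ 0.6385 -0.2706]
top beakB 18 [0.472  0.0113]
top flask 72 [ 0.4729 -0.1416  0.0934]
top flB 72 [0.5428 0.0015 0.0951]
top flC 80 [ 0.5675 -0.27    0.096 ]
scene beaker 186 [0.4623 0.4086]
scene bottle 117 [0.6494 0.1345]
scene beakA 161 [0.4957 0.2781]
scene botA 145 [0.635 0.272]
scene botC 124 [ 0.6397 -0.2758]
scene beakB 129 [0.4751 0.0081]
scene flask 59 [ 0.475  -0.1456  0.0926]
scene flB 72 [ 0.5457 -0.0024  0.0945]
scene flC 74 [ 0.5707 -0.2751  0.0947]
```

Request:
carry_out:
  translation:
    - [0.11, 0.12, 1]
    - [0.11, 0.12, 3]
    - [0.11, 0.12, 5.2]
    - [0.11, 0.12, 7.4]
    - [0.11, 0.12, 9]
    - [0.11, 0.12, 9.8]
    - [0.11, 0.12, 9.95]
    - [0.11, 0.12, 9.95]
  yaw: [0, 0, 0, 0, 0, 0, 0, 0]
  fingers: [-1, -1, -1, -1, -1, -1, -1, -1]
  squeeze: 20

```text
time_s: 1.8
ee_pos: [0.4611, 0.412, 0.0205]
tcp_rot: [[0.002, 1.0, -0.001], [1.0, -0.002, -0.001], [-0.001, -0.001, -1.0]]
wrist_force: [-0.1, 0.5, -0.3]
width: 0.0852
```

Request:
carry_out:
  translation:
    - [0, 0, 0]
    - [0, 0, 0]
    - [0, 0, 0]
    - [0, 0, 0]
    - [0, 0, 0]
    - [0, 0, 0]
    - [0, 0, 0]
    - [0, 0, 0]
  yaw: [0, 0, 0, 0, 0, 0, 0, 0]
  fingers: [-0.6, -0.4, -0.2, 0, 0.1, 0.2, 0.3, 0.3]
  squeeze: 20

```text
time_s: 2.6
ee_pos: [0.4614, 0.4121, 0.0211]
tcp_rot: [[0.002, 1.0, -0.0], [1.0, -0.002, -0.001], [-0.001, -0.0, -1.0]]
wrist_force: [-0.3, -1.9, 5.9]
width: 0.0438
```

Request:
carry_out:
  translation:
    - [0, 0, 0]
    - [0, 0, 0]
    - [0, 0, 0]
    - [0, 0, -0.3]
    - [0, 0, -1]
    - [0, 0, -2]
    - [0, 0, -3]
    - [0, 0, -3]
  yaw: [0, 0, 0, 0, 0, 0, 0, 0]
  fingers: [0.4, 0.5, 0.6, 0.6, 0.6, 0.6, 0.6, 0.6]
  squeeze: 20

```text
time_s: 3.4
ee_pos: [0.4623, 0.4128, 0.053]
tcp_rot: [[0.002, 1.0, 0.002], [1.0, -0.002, 0.001], [0.001, 0.002, -1.0]]
wrist_force: [0.2, 0.6, -0.4]
width: 0.044
```

```bash
python3 - <<'E'
from h import *
plan([.4993,-.272,.16],np.pi/2)
c=snap('scene','2'); f=c['frame'][140:240,420:550,::-1]
cv2.imwrite('pics/a2.png',cv2.resize(cv2.convertScaleAbs(f,alpha=1.8,beta=30),None,fx=4,fy=4,interpolation=cv2.INTER_CUBIC))
E
```

```text
t 3.4 pos [0.4623 0.4128 0.053 ] jaw 1.569 q [ 0.68  0.66  1.81 -0.    0.68 -0.89] F [ 0.2  0.6 -0.4] width 0.044
tool shift cm [-68.47   3.83 -10.75] yaw -0.002 len 69.4
```

View pics/a2.png

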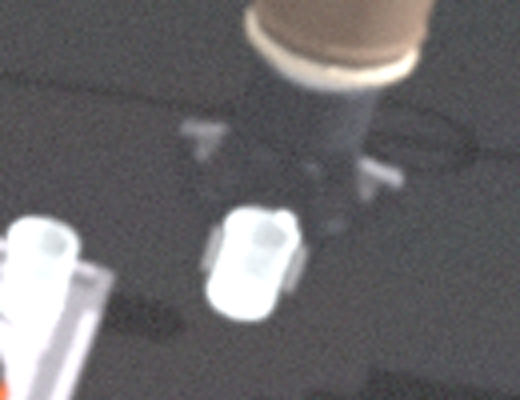

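The beaker is gripped and hanging upright between the pads in the crop, at about (255,262). Next I carry it over high.

Request:
carry_out:
  translation:
    - [0, 0, -1.5]
    - [0, 0, -4.5]
    - [0, 0.1, -8]
    - [-1, 0.2, -11.5]
    - [-3.5, 0.4, -14]
    - [-7, 0.6, -15]
    - [-11, 0.8, -15]
    - [-15, 1, -15]
  yaw: [0, 0, 0, 0, 0, 0, 0, 0]
  fingers: [0.6, 0.6, 0.6, 0.6, 0.6, 0.6, 0.6, 0.6]

```text
time_s: 4.25
ee_pos: [0.4715, 0.2614, 0.2035]
tcp_rot: [[0.001, 1.0, 0.002], [1.0, -0.001, 0.001], [0.001, 0.002, -1.0]]
wrist_force: [0.4, -0.6, -1.0]
width: 0.0436
```

Request:
carry_out:
  translation:
    - [-4, 0.2, 0]
    - [-8, 0.5, 0]
    - [-12, 0.8, 0]
    - [-16, 1, 0]
    - [-20, 1.2, 0]
    - [-24, 1.4, 0]
    - [-28, 1.6, 0]
    - [-32, 1.8, 0]
  yaw: [0, 0, 0, 0, 0, 0, 0, 0]
  fingers: [0.6, 0.6, 0.6, 0.6, 0.6, 0.6, 0.6, 0.6]

```text
time_s: 5.05
ee_pos: [0.489, -0.0603, 0.204]
tcp_rot: [[0.001, 1.0, 0.003], [1.0, -0.001, 0.001], [0.001, 0.003, -1.0]]
wrist_force: [0.4, 0.3, -0.5]
width: 0.0437
```

```bash
python3 -c "
from h import *
plan([.4993,-.272,.15],np.pi/2)"
```

```text
t 5.05 pos [ 0.489  -0.0603  0.204 ] jaw 1.57 q [-0.19  0.29  1.98  0.    0.86 -1.76] F [ 0.4  0.3 -0.5] width 0.0437
tool shift cm [-21.18   1.03   5.39] yaw -0.001 len 21.9
```

Request:
carry_out:
  translation:
    - [-4, 0.2, 0]
    - [-8, 0.4, 0]
    - [-12, 0.6, 0]
    - [-16, 0.8, 0]
    - [-19, 0.9, 1]
    - [-20.8, 1, 3]
    - [-21.2, 1, 5]
    - [-21.2, 1, 5.4]
  yaw: [0, 0, 0, 0, 0, 0, 0, 0]
  fingers: [0.6, 0.6, 0.6, 0.6, 0.6, 0.6, 0.6, 0.6]

```text
time_s: 5.85
ee_pos: [0.4978, -0.2724, 0.1486]
tcp_rot: [[0.002, 1.0, 0.001], [1.0, -0.002, 0.002], [0.002, 0.001, -1.0]]
wrist_force: [-0.3, 0.2, -1.3]
width: 0.0438
```

```bash
python3 - <<'E'
from h import *
from scipy.optimize import least_squares
plan([.4993,-.272,.07],np.pi/2)
c=snap('scene','3'); P=cloud(c).reshape(-1,3); e=ctrl.read_state()['ee_pos']
q=P[(np.hypot(P[:,0]-e[0],P[:,1]-e[1])<.05)&(P[:,2]<e[2]-.003)&(P[:,2]>e[2]-.022)]
r=.021; print(len(q),q.min(0),q.max(0),least_squares(lambda p:np.hypot(q[:,0]-p[0],q[:,1]-p[1])-r,q[:,:2].mean(0),loss='soft_l1',f_scale=.002).x)
f=c['frame'][90:210,170:310,::-1]
cv2.imwrite('pics/a3.png',cv2.resize(cv2.convertScaleAbs(f,alpha=1.6,beta=30),None,fx=5,fy=5,interpolation=cv2.INTER_CUBIC))
E
```

```text
t 5.85 pos [ 0.4978 -0.2724  0.1486] jaw 1.569 q [-0.56  0.46  1.87  0.    0.81 -2.13] F [-0.3  0.2 -1.3] width 0.0438
tool shift cm [0.02 0.15 7.86] yaw -0.002 len 7.9
70 [ 0.49293902 -0.2902217   0.12830931] [ 0.52368176 -0.25326663  0.14578018] [ 0.49875437 -0.27595477]
```

View pics/a3.png

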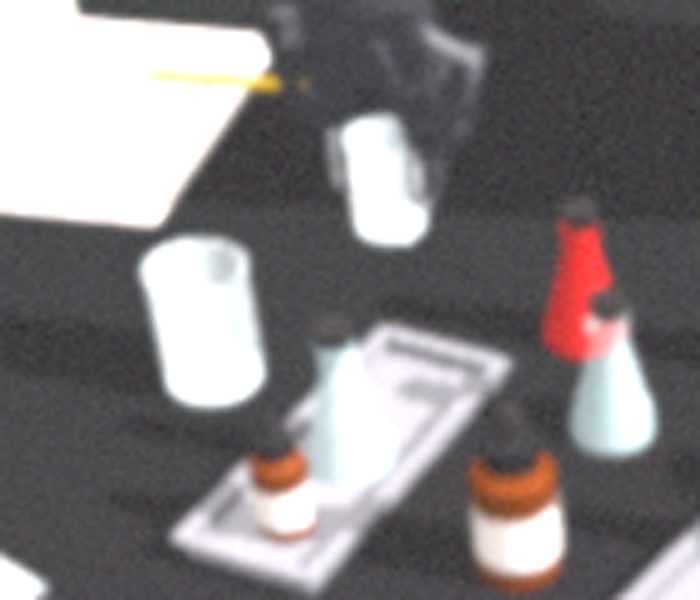

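The scene crop shows the beaker upright at (385,180), above tray C's empty place, with the rest undisturbed. Lowering it now.

Request:
carry_out:
  translation:
    - [0.09, 0.17, 1]
    - [0.09, 0.17, 3]
    - [0.09, 0.17, 5.2]
    - [0.09, 0.17, 7.4]
    - [0.09, 0.17, 9.4]
    - [0.09, 0.17, 10.8]
    - [0.09, 0.17, 11.6]
    - [0.09, 0.17, 11.8]
  yaw: [0, 0, 0, 0, 0, 0, 0, 0]
  fingers: [0.6, 0.6, 0.6, 0.6, 0.6, 0.6, 0.6, 0.6]

```text
time_s: 6.7
ee_pos: [0.4998, -0.2704, 0.0306]
tcp_rot: [[0.001, 1.0, 0.001], [1.0, -0.001, 0.003], [0.003, 0.001, -1.0]]
wrist_force: [-0.3, -0.7, -0.6]
width: 0.0439
```

```bash
python3 -c "
from h import *
plan([.4995,-.2715,.0255],np.pi/2)"
```

```text
t 6.7 pos [ 0.4998 -0.2704  0.0306] jaw 1.57 q [-0.55  0.64  1.94  0.    0.56 -2.12] F [-0.3 -0.7 -0.6] width 0.0439
tool shift cm [-0.11 -0.03  0.51] yaw -0.001 len 0.5
```

Request:
carry_out:
  translation:
    - [-0.05, 0, 0.1]
    - [-0.1, 0, 0.2]
    - [-0.1, 0, 0.3]
    - [-0.1, 0, 0.4]
    - [-0.1, 0, 0.47]
    - [-0.1, 0, 0.52]
    - [-0.1, 0, 0.55]
    - [-0.1, 0, 0.55]
  yaw: [0, 0, 0, 0, 0, 0, 0, 0]
  fingers: [0.6, 0.6, 0.6, 0.6, 0.6, 0.6, 0.6, 0.6]

```text
time_s: 7.5
ee_pos: [0.4998, -0.2714, 0.0251]
tcp_rot: [[0.001, 1.0, 0.001], [1.0, -0.001, 0.003], [0.003, 0.001, -1.0]]
wrist_force: [-0.6, -0.2, -0.1]
width: 0.0439
```

Request:
carry_out:
  translation:
    - [0, 0, 0.03]
    - [0, 0, 0.06]
    - [0, 0, 0.09]
    - [0, 0, 0.12]
    - [0, 0, 0.12]
    - [0, 0, 0.12]
    - [0, 0, 0.12]
    - [0, 0, 0.12]
  yaw: [0, 0, 0, 0, 0, 0, 0, 0]
  fingers: [0.6, 0.6, 0.6, 0.6, 0.6, 0.6, 0.6, 0.6]

```text
time_s: 8.3
ee_pos: [0.5001, -0.2717, 0.0247]
tcp_rot: [[0.001, 1.0, 0.001], [1.0, -0.001, 0.002], [0.002, 0.001, -1.0]]
wrist_force: [-2.9, 0.1, 15.2]
width: 0.0437
```

Request:
carry_out:
  translation:
    - [0, 0, -0.04]
    - [0, 0, -0.08]
    - [0, 0, -0.08]
    - [0, 0, -0.08]
    - [0, 0, -0.08]
    - [0, 0, -0.08]
    - [0, 0, -0.08]
    - [0, 0, -0.08]
  yaw: [0, 0, 0, 0, 0, 0, 0, 0]
  fingers: [0.6, 0.6, 0, -0.1, -0.2, -0.3, -0.4, -0.4]

```text
time_s: 9.1
ee_pos: [0.5, -0.2717, 0.0255]
tcp_rot: [[0.001, 1.0, 0.001], [1.0, -0.001, 0.002], [0.002, 0.001, -1.0]]
wrist_force: [-0.2, -0.1, 0.0]
width: 0.06
```

Request:
carry_out:
  translation:
    - [0, 0, 0]
    - [0, 0, -0.5]
    - [0, 0, -1.5]
    - [0, 0, -3]
    - [0, 0, -5]
    - [0, 0, -8]
    - [0, 0, -11]
    - [0, 0, -14]
  yaw: [0, 0, 0, 0, 0, 0, 0, 0]
  fingers: [-0.4, -0.4, -0.4, -0.4, -0.4, -0.4, -0.4, -0.4]

```text
time_s: 9.9
ee_pos: [0.4998, -0.2719, 0.1676]
tcp_rot: [[0.001, 1.0, 0.002], [1.0, -0.001, 0.002], [0.002, 0.002, -1.0]]
wrist_force: [0.7, 0.2, -0.6]
width: 0.0597
```

```bash
python3 - <<'E'
from h import *
from scipy.optimize import least_squares
plan([.474,-.1436,.12],np.pi/2)
c=snap('scene','4'); P=cloud(c).reshape(-1,3)
for nm,x,y,z in(('bk',.4995,-.2745,.024),):
    q=P[(np.hypot(P[:,0]-x,P[:,1]-y)<.032)&(P[:,2]<.06)&(P[:,2]>z)]
    print(len(q),least_squares(lambda p:np.hypot(q[:,0]-p[0],q[:,1]-p[1])-.021,q[:,:2].mean(0),loss='soft_l1',f_scale=.002).x,q[:,2].max())
f=c['frame'][90:210,170:330,::-1]
cv2.imwrite('pics/a4.png',cv2.resize(cv2.convertScaleAbs(f,alpha=1.6,beta=30),None,fx=5,fy=5,interpolation=cv2.INTER_CUBIC))
E
```

```text
t 9.9 pos [ 0.4998 -0.2719  0.1676] jaw 1.57 q [-0.55  0.44  1.85  0.    0.85 -2.12] F [ 0.7  0.2 -0.6] width 0.0597
tool shift cm [12.82 -2.61  4.78] yaw -0.001 len 13.9
183 [ 0.50133166 -0.2747077 ] 0.05994055951255717
```

View pics/a4.png

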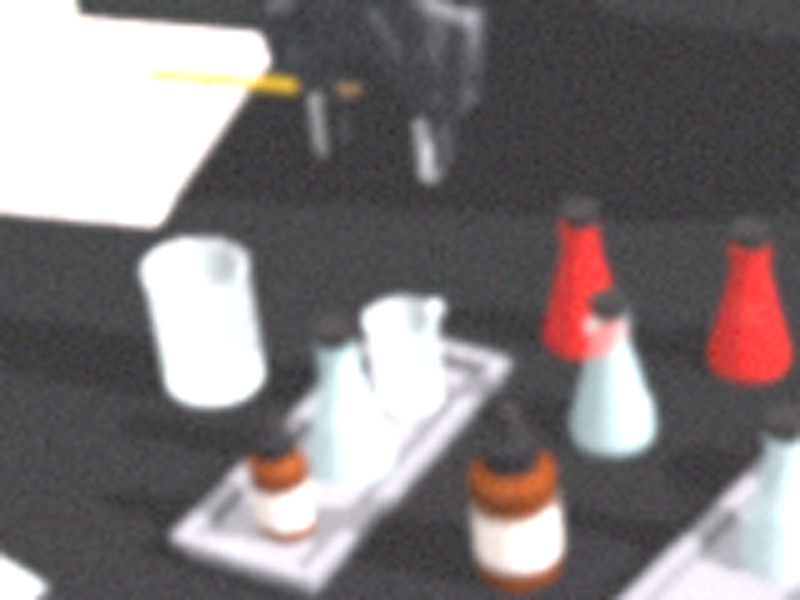

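The beaker stands upright in tray C at (405,355) in the crop. Its fit is within about 1 mm of the tray line, and nothing else has moved. On to the flask.

Request:
carry_out:
  translation:
    - [2, -0.4, 0]
    - [5, -1, 0]
    - [8.5, -1.7, 0]
    - [11.5, -2.3, 0.3]
    - [12.8, -2.6, 1]
    - [12.8, -2.6, 1.8]
    - [12.8, -2.6, 1.8]
    - [12.8, -2.6, 1.8]
  yaw: [0, 0, 0, 0, 0, 0, 0, 0]
  fingers: [-0.6, -0.8, -1, -1, -1, -1, -1, -1]

```text
time_s: 10.75
ee_pos: [0.4763, -0.1459, 0.1536]
tcp_rot: [[0.002, 1.0, 0.006], [1.0, -0.002, -0.001], [-0.001, 0.006, -1.0]]
wrist_force: [0.1, -0.1, -0.1]
width: 0.0855
```

```bash
python3 -c "
from h import *
plan([.474,-.1436,.065],np.pi/2)"
```

```text
t 10.75 pos [ 0.4763 -0.1459  0.1536] jaw 1.569 q [-0.36  0.37  2.02  0.    0.74 -1.93] F [ 0.1 -0.1 -0.1] width 0.0855
tool shift cm [ 0.24 -0.29  8.86] yaw -0.002 len 8.9
```

Request:
carry_out:
  translation:
    - [0.2, -0.2, 1]
    - [0.24, -0.25, 2.5]
    - [0.24, -0.25, 4.3]
    - [0.24, -0.25, 6.1]
    - [0.24, -0.25, 7.6]
    - [0.24, -0.25, 8.5]
    - [0.24, -0.25, 8.8]
    - [0.24, -0.25, 8.8]
  yaw: [0, 0, 0, 0, 0, 0, 0, 0]
  fingers: [-1, -1, -1, -1, -1, -1, -1, -1]

```text
time_s: 11.55
ee_pos: [0.4743, -0.1438, 0.0653]
tcp_rot: [[0.002, 1.0, 0.006], [1.0, -0.002, -0.001], [-0.001, 0.006, -1.0]]
wrist_force: [0.6, -0.1, 1.1]
width: 0.0854
```

Request:
carry_out:
  translation:
    - [0, 0, 0]
    - [0, 0, 0]
    - [0, 0, 0]
    - [0, 0, 0]
    - [0, 0, 0]
    - [0, 0, 0]
    - [0, 0, 0]
    - [0, 0, 0]
  yaw: [0, 0, 0, 0, 0, 0, 0, 0]
  fingers: [-0.5, -0.2, 0, 0.15, 0.3, 0.4, 0.45, 0.5]
  squeeze: 25

```text
time_s: 12.35
ee_pos: [0.4743, -0.1438, 0.0655]
tcp_rot: [[0.002, 1.0, 0.006], [1.0, -0.002, -0.001], [-0.001, 0.006, -1.0]]
wrist_force: [-1.0, -0.0, 3.3]
width: 0.0221
```

Request:
carry_out:
  translation:
    - [0, 0, 0]
    - [0, 0, 0]
    - [0, 0, 0]
    - [0, 0, 0]
    - [0, 0, 0]
    - [0, 0, 0]
    - [0, 0, 0]
    - [0, 0, 0]
  yaw: [0, 0, 0, 0, 0, 0, 0, 0]
  fingers: [0.55, 0.6, 0.7, 0.8, 0.8, 0.8, 0.8, 0.8]
  squeeze: 30

```text
time_s: 13.15
ee_pos: [0.4743, -0.1438, 0.0654]
tcp_rot: [[0.002, 1.0, 0.006], [1.0, -0.002, -0.001], [-0.001, 0.006, -1.0]]
wrist_force: [-0.9, 0.5, 4.0]
width: 0.022
```

Request:
carry_out:
  translation:
    - [0, 0, -0.3]
    - [0, 0, -1.2]
    - [0, 0, -3.2]
    - [0, 0, -6]
    - [0, 0, -9]
    - [0, 0, -12.5]
    - [0, 0, -15]
    - [0, 0, -16]
  yaw: [0, 0, 0, 0, 0, 0, 0, 0]
  fingers: [0.8, 0.8, 0.8, 0.8, 0.8, 0.8, 0.8, 0.8]

```text
time_s: 13.95
ee_pos: [0.4743, -0.1439, 0.2284]
tcp_rot: [[0.002, 1.0, 0.01], [1.0, -0.002, -0.003], [-0.003, 0.01, -1.0]]
wrist_force: [1.2, 0.0, -1.8]
width: 0.0219
```

```bash
python3 - <<'E'
from h import *
plan([.565,.2774,.225],np.pi/2-.04)
c=snap('scene','5'); f=c['frame'][50:230,170:410,::-1]
cv2.imwrite('pics/a5.png',cv2.resize(cv2.convertScaleAbs(f,alpha=1.6,beta=30),None,fx=3,fy=3,interpolation=cv2.INTER_CUBIC))
E
```

```text
t 13.95 pos [ 0.4743 -0.1439  0.2284] jaw 1.569 q [-0.36  0.26  1.95  0.    0.91 -1.93] F [ 1.2  0.  -1.8] width 0.0219
tool shift cm [42.15  8.98  0.32] yaw 0.038 len 43.1
```

View pics/a5.png

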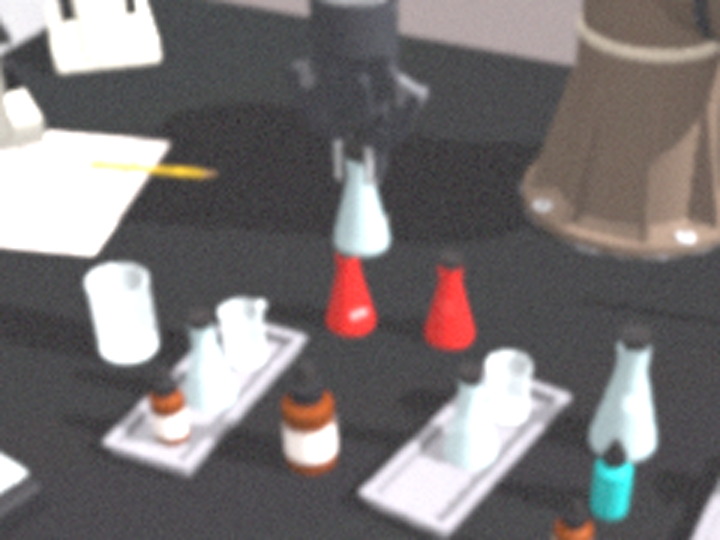

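The small flask hangs upright in the gripper at (362,215) and nothing else was disturbed. Carrying it to tray A.

Request:
carry_out:
  translation:
    - [2, 0.4, 0]
    - [6, 1.2, 0]
    - [10, 2, 0]
    - [14, 3, 0]
    - [18, 3.9, 0]
    - [22, 4.8, 0]
    - [26, 5.6, 0]
    - [30, 6.5, 0]
  yaw: [0, 0.005, 0.01, 0.015, 0.02, 0.025, 0.03, 0.038]
  fingers: [0.8, 0.8, 0.8, 0.8, 0.8, 0.8, 0.8, 0.8]

```text
time_s: 14.8
ee_pos: [0.5394, 0.1575, 0.227]
tcp_rot: [[0.04, 0.999, 0.008], [0.999, -0.04, -0.003], [-0.003, 0.008, -1.0]]
wrist_force: [1.3, -0.3, -0.5]
width: 0.0222
```

```bash
python3 -c "
from h import *
plan([.565,.2774,.15],np.pi/2-.04)"
```

```text
t 14.8 pos [0.5394 0.1575 0.227 ] jaw 1.531 q [ 0.23  0.36  1.81 -0.01  0.96 -1.29] F [ 1.3 -0.3 -0.5] width 0.0222
tool shift cm [12.1   2.02  7.68] yaw -0.0 len 14.5
```

Request:
carry_out:
  translation:
    - [3, 0.5, 0]
    - [6.5, 1.1, 0]
    - [9.8, 1.6, 0]
    - [11.6, 1.9, 1]
    - [12.1, 2, 3]
    - [12.1, 2, 5.5]
    - [12.1, 2, 7.3]
    - [12.1, 2, 7.6]
  yaw: [0, 0, 0, 0, 0, 0, 0, 0]
  fingers: [0.8, 0.8, 0.8, 0.8, 0.8, 0.8, 0.8, 0.8]

```text
time_s: 15.6
ee_pos: [0.5628, 0.2761, 0.1472]
tcp_rot: [[0.04, 0.999, 0.003], [0.999, -0.04, -0.005], [-0.005, 0.003, -1.0]]
wrist_force: [0.7, 0.5, -0.8]
width: 0.022
```

```bash
python3 - <<'E'
from h import *
from scipy.optimize import least_squares
plan([.565,.2774,.0705],np.pi/2-.04)
c=snap('scene','6'); P=cloud(c).reshape(-1,3); e=ctrl.read_state()['ee_pos']; b=e[2]-.0654
q=P[(np.hypot(P[:,0]-e[0],P[:,1]-e[1])<.05)&(P[:,2]<b+.03)&(P[:,2]>b+.003)]
# cone: r = 25.5mm at base -> 11 mm at 65 mm (approx)
print(len(q),least_squares(lambda p:np.hypot(q[:,0]-p[0],q[:,1]-p[1])-(.0255-.0145*(q[:,2]-b)/.065),q[:,:2].mean(0),loss='soft_l1',f_scale=.002).x)
P=cloud(load('scene','0')).reshape(-1,3)
for x,y in((.5457,-.0024),(.5707,-.2751)):
    q=P[(np.hypot(P[:,0]-x,P[:,1]-y)<.035)&(P[:,2]<.034)&(P[:,2]>.012)]
    print('tray flask',len(q),least_squares(lambda p:np.hypot(q[:,0]-p[0],q[:,1]-p[1])-(.0255-.0145*(q[:,2]-.004)/.065),q[:,:2].mean(0),loss='soft_l1',f_scale=.002).x)
f=c['frame'][120:270,350:510,::-1]
cv2.imwrite('pics/a6.png',cv2.resize(cv2.convertScaleAbs(f,alpha=1.6,beta=30),None,fx=4,fy=4,interpolation=cv2.INTER_CUBIC))
E
```

```text
t 15.6 pos [0.5628 0.2761 0.1472] jaw 1.531 q [ 0.41  0.54  1.73 -0.01  0.87 -1.11] F [ 0.7  0.5 -0.8] width 0.022
tool shift cm [0.18 0.19 7.67] yaw -0.0 len 7.7
202 [0.56280905 0.27350497]
tray flask 119 [ 0.54548962 -0.00294854]
tray flask 117 [ 0.57047406 -0.27470196]
```

View pics/a6.png

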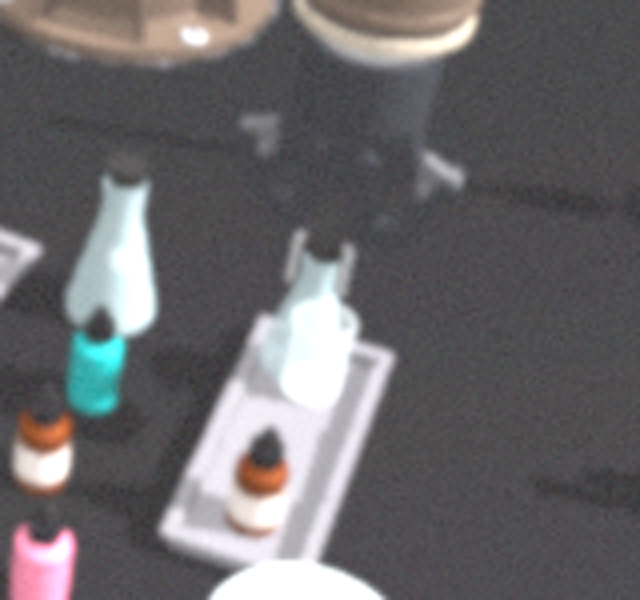

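The flask is held upright, seen behind tray A's beaker at (320,300). The camera fit agrees with the tool position once the scene bias is allowed for. Lowering it.

Request:
carry_out:
  translation:
    - [0.1, 0.1, 0.5]
    - [0.18, 0.2, 1.8]
    - [0.18, 0.2, 3.5]
    - [0.18, 0.2, 5]
    - [0.18, 0.2, 6.2]
    - [0.18, 0.2, 7]
    - [0.18, 0.2, 7.3]
    - [0.18, 0.2, 7.4]
  yaw: [0, 0, 0, 0, 0, 0, 0, 0]
  fingers: [0.8, 0.8, 0.8, 0.8, 0.8, 0.8, 0.8, 0.8]

```text
time_s: 16.45
ee_pos: [0.5659, 0.2777, 0.0741]
tcp_rot: [[0.04, 0.999, 0.004], [0.999, -0.04, -0.005], [-0.005, 0.004, -1.0]]
wrist_force: [1.1, -0.0, -0.0]
width: 0.0217
```

```bash
python3 -c "
from h import *
plan([.5653,.2775,.0696],np.pi/2-.04)"
```

```text
t 16.45 pos [0.5659 0.2777 0.0741] jaw 1.531 q [ 0.41  0.64  1.77 -0.01  0.73 -1.11] F [ 1.1 -0.  -0. ] width 0.0217
tool shift cm [-0.02 -0.06  0.45] yaw -0.0 len 0.5
```

Request:
carry_out:
  translation:
    - [0, -0.05, 0.1]
    - [0, -0.05, 0.2]
    - [0, -0.05, 0.3]
    - [0, -0.05, 0.38]
    - [0, -0.05, 0.42]
    - [0, -0.05, 0.45]
    - [0, -0.05, 0.45]
    - [0, -0.05, 0.45]
  yaw: [0, 0, 0, 0, 0, 0, 0, 0]
  fingers: [0.8, 0.8, 0.8, 0.8, 0.8, 0.8, 0.8, 0.8]

```text
time_s: 17.25
ee_pos: [0.5654, 0.2777, 0.0696]
tcp_rot: [[0.04, 0.999, 0.004], [0.999, -0.04, -0.005], [-0.005, 0.004, -1.0]]
wrist_force: [0.2, -0.1, -0.4]
width: 0.0219
```

Request:
carry_out:
  translation:
    - [0, 0, 0.02]
    - [0, 0, 0.04]
    - [0, 0, 0.05]
    - [0, 0, 0.05]
    - [0, 0, 0.05]
    - [0, 0, 0.05]
    - [0, 0, 0.05]
    - [0, 0, 0.05]
  yaw: [0, 0, 0, 0, 0, 0, 0, 0]
  fingers: [0.8, 0.8, 0.8, 0.8, 0.8, 0.8, 0.8, 0.8]

```text
time_s: 18.05
ee_pos: [0.5656, 0.2777, 0.0695]
tcp_rot: [[0.04, 0.999, 0.005], [0.999, -0.04, -0.005], [-0.005, 0.005, -1.0]]
wrist_force: [-2.4, -1.5, 6.0]
width: 0.0219
```

Request:
carry_out:
  translation:
    - [0, 0, -0.03]
    - [0, 0, -0.03]
    - [0, 0, -0.03]
    - [0, 0, -0.03]
    - [0, 0, -0.03]
    - [0, 0, -0.03]
    - [0, 0, -0.03]
    - [0, 0, -0.03]
  yaw: [0, 0, 0, 0, 0, 0, 0, 0]
  fingers: [0.5, 0.4, 0.3, 0.2, 0, -0.1, -0.2, -0.2]

```text
time_s: 18.85
ee_pos: [0.5655, 0.2778, 0.0698]
tcp_rot: [[0.04, 0.999, 0.004], [0.999, -0.04, -0.005], [-0.005, 0.005, -1.0]]
wrist_force: [0.3, 0.0, -0.1]
width: 0.0513
```

Request:
carry_out:
  translation:
    - [0, 0, 0]
    - [0, 0, -0.5]
    - [0, 0, -1.5]
    - [0, 0, -3]
    - [0, 0, -5]
    - [0, 0, -8]
    - [0, 0, -10.5]
    - [0, 0, -11.5]
  yaw: [0, 0, 0, 0, 0, 0, 0, 0]
  fingers: [-0.2, -0.2, -0.2, -0.2, -0.2, -0.2, -0.2, -0.2]

```text
time_s: 19.65
ee_pos: [0.5663, 0.2789, 0.1887]
tcp_rot: [[0.04, 0.999, 0.009], [0.999, -0.04, -0.003], [-0.003, 0.009, -1.0]]
wrist_force: [0.8, 0.2, -0.4]
width: 0.0511
```

```bash
python3 - <<'E'
from h import *
from scipy.optimize import least_squares
plan([.649,.137,.14],np.pi/2-.157)
c=snap('scene','7'); P=cloud(c).reshape(-1,3); 
q=P[(np.hypot(P[:,0]-.565,P[:,1]-.275)<.035)&(P[:,2]<.06)&(P[:,2]>.012)]
print(len(q),least_squares(lambda p:np.hypot(q[:,0]-p[0],q[:,1]-p[1])-(.0255-.0145*(q[:,2]-.004)/.065),q[:,:2].mean(0),loss='soft_l1',f_scale=.002).x)
q=P[(np.hypot(P[:,0]-.565,P[:,1]-.275)<.02)&(P[:,2]<.13)&(P[:,2]>.088)]; print('stopper',len(q),((q.min(0)+q.max(0))/2).round(4),q[:,2].max())
f=c['frame'][120:270,350:510,::-1]
cv2.imwrite('pics/a7.png',cv2.resize(cv2.convertScaleAbs(f,alpha=1.6,beta=30),None,fx=4,fy=4,interpolation=cv2.INTER_CUBIC))
E
```

```text
t 19.65 pos [0.5663 0.2789 0.1887] jaw 1.531 q [ 0.41  0.49  1.69 -0.01  0.95 -1.11] F [ 0.8  0.2 -0.4] width 0.0511
tool shift cm [-13.83   8.79   4.98] yaw 0.117 len 17.1
211 [0.56563738 0.2750229 ]
stopper 86 [0.5653 0.2746 0.0966] 0.10527616747722002
```

View pics/a7.png

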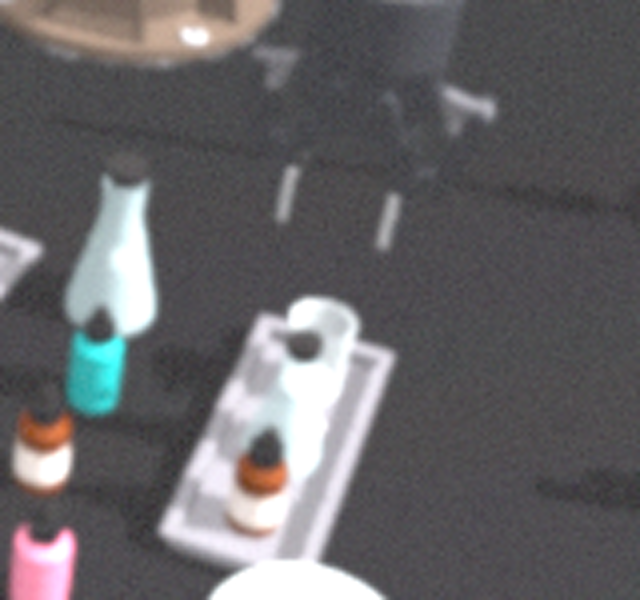

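The flask stands upright in tray A at (300,400), within about 0.5 mm of the line between its neighbours. Next the bottle.

Request:
carry_out:
  translation:
    - [-2, 1.3, 0]
    - [-5, 3.2, 0]
    - [-9, 5.7, 0]
    - [-12, 7.7, 0.3]
    - [-13.5, 8.6, 1.5]
    - [-13.8, 8.8, 3]
    - [-13.8, 8.8, 4.3]
    - [-13.8, 8.8, 4.6]
  yaw: [0.02, 0.04, 0.06, 0.08, 0.1, 0.117, 0.117, 0.117]
  fingers: [-0.4, -0.7, -1, -1, -1, -1, -1, -1]

```text
time_s: 20.5
ee_pos: [0.6472, 0.1383, 0.1414]
tcp_rot: [[0.156, 0.988, 0.005], [0.988, -0.156, -0.003], [-0.002, 0.006, -1.0]]
wrist_force: [-0.1, 0.4, -0.1]
width: 0.0854
```

```bash
python3 -c "
from h import *
plan([.649,.137,.018],np.pi/2-.157)"
```

```text
t 20.5 pos [0.6472 0.1383 0.1414] jaw 1.415 q [ 0.17  0.59  1.65 -0.01  0.9  -1.24] F [-0.1  0.4 -0.1] width 0.0854
tool shift cm [-0.07  0.12 12.34] yaw 0.001 len 12.3
```

Request:
carry_out:
  translation:
    - [-0.1, 0.1, 1]
    - [-0.12, 0.18, 3]
    - [-0.12, 0.18, 5.5]
    - [-0.12, 0.18, 8]
    - [-0.12, 0.18, 10]
    - [-0.12, 0.18, 11.4]
    - [-0.12, 0.18, 12]
    - [-0.12, 0.18, 12.1]
  yaw: [0, 0, 0, 0, 0, 0, 0, 0]
  fingers: [-1, -1, -1, -1, -1, -1, -1, -1]

```text
time_s: 21.3
ee_pos: [0.6492, 0.1368, 0.02]
tcp_rot: [[0.155, 0.988, 0.005], [0.988, -0.155, -0.003], [-0.003, 0.005, -1.0]]
wrist_force: [0.1, 0.6, 0.4]
width: 0.085
```

Request:
carry_out:
  translation:
    - [0, 0, 0]
    - [0, 0, 0]
    - [0, 0, 0]
    - [0, 0, 0]
    - [0, 0, 0]
    - [0, 0, 0]
    - [0, 0, 0]
    - [0, 0, 0]
  yaw: [0, 0, 0, 0, 0, 0, 0, 0]
  fingers: [-0.6, -0.4, -0.2, 0, 0.1, 0.2, 0.3, 0.4]
  squeeze: 25

```text
time_s: 22.1
ee_pos: [0.6493, 0.1368, 0.0203]
tcp_rot: [[0.155, 0.988, 0.005], [0.988, -0.155, -0.003], [-0.002, 0.005, -1.0]]
wrist_force: [-1.1, 0.0, 6.2]
width: 0.0324
```

Request:
carry_out:
  translation:
    - [0, 0, 0]
    - [0, 0, 0]
    - [0, 0, 0]
    - [0, 0, 0]
    - [0, 0, 0]
    - [0, 0, 0]
    - [0, 0, 0]
    - [0, 0, 0]
  yaw: [0, 0, 0, 0, 0, 0, 0, 0]
  fingers: [0.5, 0.6, 0.7, 0.7, 0.7, 0.7, 0.7, 0.7]
  squeeze: 30

```text
time_s: 22.9
ee_pos: [0.6493, 0.1368, 0.0203]
tcp_rot: [[0.155, 0.988, 0.005], [0.988, -0.155, -0.003], [-0.002, 0.005, -1.0]]
wrist_force: [-1.9, -0.1, 5.7]
width: 0.0318
```

Request:
carry_out:
  translation:
    - [0, 0, -0.3]
    - [0, 0, -1.2]
    - [0, 0, -3]
    - [0, 0, -5.5]
    - [0, 0, -8.5]
    - [0, 0, -11.5]
    - [0, 0, -14]
    - [0, 0, -15]
  yaw: [0, 0, 0, 0, 0, 0, 0, 0]
  fingers: [0.7, 0.7, 0.7, 0.7, 0.7, 0.7, 0.7, 0.7]

```text
time_s: 23.7
ee_pos: [0.6498, 0.1375, 0.1734]
tcp_rot: [[0.155, 0.988, 0.009], [0.988, -0.155, -0.003], [-0.001, 0.009, -1.0]]
wrist_force: [0.6, 0.6, -0.2]
width: 0.0325
```

```bash
python3 -c "
from h import *
plan([.6134,-.0115,.13],np.pi/2-.157)"
```

```text
t 23.7 pos [0.6498 0.1375 0.1734] jaw 1.415 q [ 0.17  0.55  1.62 -0.    0.96 -1.25] F [ 0.6  0.6 -0.2] width 0.0325
tool shift cm [-15.28  -1.32   4.35] yaw 0.001 len 15.9
```

Request:
carry_out:
  translation:
    - [-2, -0.2, 0]
    - [-5.5, -0.5, 0]
    - [-9.5, -0.8, 0]
    - [-13, -1.1, 0]
    - [-14.8, -1.3, 0.8]
    - [-15.3, -1.3, 2.5]
    - [-15.3, -1.3, 4]
    - [-15.3, -1.3, 4.3]
  yaw: [0, 0, 0, 0, 0, 0, 0, 0]
  fingers: [0.7, 0.7, 0.7, 0.7, 0.7, 0.7, 0.7, 0.7]

```text
time_s: 24.5
ee_pos: [0.6119, -0.0121, 0.128]
tcp_rot: [[0.156, 0.988, 0.005], [0.988, -0.156, -0.002], [-0.001, 0.005, -1.0]]
wrist_force: [-0.2, 0.9, -1.1]
width: 0.032
```

```bash
python3 - <<'E'
from h import *
from scipy.optimize import least_squares
plan([.6134,-.0115,.0246],np.pi/2-.157)
c=snap('scene','8'); P=cloud(c).reshape(-1,3); e=ctrl.read_state()['ee_pos']; b=e[2]-.0203
q=P[(np.hypot(P[:,0]-e[0],P[:,1]-e[1])<.035)&(P[:,2]<b+.02)&(P[:,2]>b+.003)]
print(len(q),least_squares(lambda p:np.hypot(q[:,0]-p[0],q[:,1]-p[1])-.0165,q[:,:2].mean(0),loss='soft_l1',f_scale=.002).x)
f=c['frame'][90:240,250:410,::-1]
cv2.imwrite('pics/a8.png',cv2.resize(cv2.convertScaleAbs(f,alpha=1.6,beta=30),None,fx=4,fy=4,interpolation=cv2.INTER_CUBIC))
E
```

```text
t 24.5 pos [ 0.6119 -0.0121  0.128 ] jaw 1.415 q [-0.07  0.54  1.78 -0.    0.81 -1.48] F [-0.2  0.9 -1.1] width 0.032
tool shift cm [ 0.1   0.08 10.34] yaw 0.001 len 10.3
66 [ 0.61177481 -0.01477621]
```

View pics/a8.png

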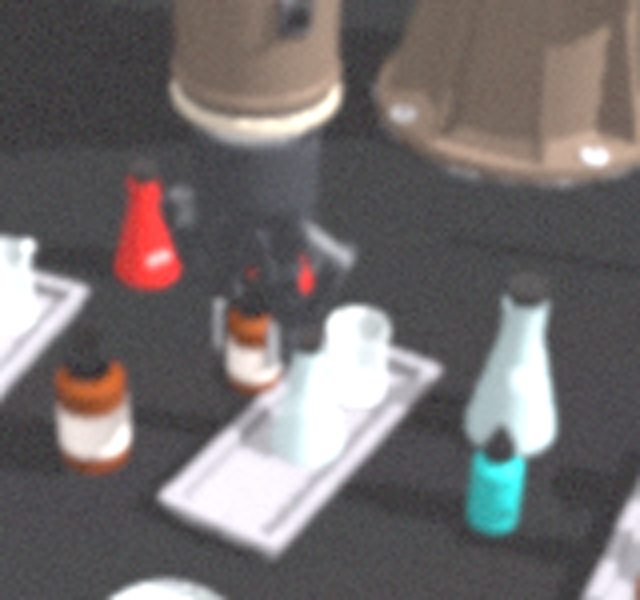

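The bottle is held upright above tray B at (252,350), clear of the flask. Lowering it.

Request:
carry_out:
  translation:
    - [0.1, 0.1, 0.8]
    - [0.12, 0.2, 2.5]
    - [0.12, 0.2, 4.5]
    - [0.12, 0.2, 6.5]
    - [0.12, 0.2, 8.2]
    - [0.12, 0.2, 9.3]
    - [0.12, 0.2, 9.7]
    - [0.12, 0.2, 9.8]
  yaw: [0, 0, 0, 0, 0, 0, 0, 0]
  fingers: [0.7, 0.7, 0.7, 0.7, 0.7, 0.7, 0.7, 0.7]

```text
time_s: 25.35
ee_pos: [0.615, -0.0111, 0.0304]
tcp_rot: [[0.155, 0.988, 0.005], [0.988, -0.155, -0.002], [-0.001, 0.006, -1.0]]
wrist_force: [0.1, -0.5, -0.7]
width: 0.0321
```

```bash
python3 -c "
from h import *
plan([.6143,-.0114,.0245],np.pi/2-.157)"
```

```text
t 25.35 pos [ 0.615  -0.0111  0.0304] jaw 1.415 q [-0.07  0.68  1.83 -0.    0.62 -1.48] F [ 0.1 -0.5 -0.7] width 0.0321
tool shift cm [-0.04 -0.07  0.59] yaw 0.001 len 0.6
```

Request:
carry_out:
  translation:
    - [-0.02, -0.04, 0.1]
    - [-0.04, -0.07, 0.22]
    - [-0.04, -0.07, 0.34]
    - [-0.04, -0.07, 0.44]
    - [-0.04, -0.07, 0.52]
    - [-0.04, -0.07, 0.58]
    - [-0.04, -0.07, 0.6]
    - [-0.04, -0.07, 0.6]
  yaw: [0, 0, 0, 0, 0, 0, 0, 0]
  fingers: [0.7, 0.7, 0.7, 0.7, 0.7, 0.7, 0.7, 0.7]

```text
time_s: 26.15
ee_pos: [0.6143, -0.0113, 0.0244]
tcp_rot: [[0.155, 0.988, 0.005], [0.988, -0.155, -0.002], [-0.001, 0.006, -1.0]]
wrist_force: [-0.1, -1.5, -0.7]
width: 0.0322
```

Request:
carry_out:
  translation:
    - [0, 0, 0.02]
    - [0, 0, 0.04]
    - [0, 0, 0.05]
    - [0, 0, 0.05]
    - [0, 0, 0.05]
    - [0, 0, 0.05]
    - [0, 0, 0.05]
    - [0, 0, 0.05]
  yaw: [0, 0, 0, 0, 0, 0, 0, 0]
  fingers: [0.7, 0.7, 0.7, 0.7, 0.7, 0.7, 0.7, 0.7]

```text
time_s: 26.95
ee_pos: [0.6144, -0.0114, 0.0243]
tcp_rot: [[0.155, 0.988, 0.006], [0.988, -0.155, -0.002], [-0.001, 0.006, -1.0]]
wrist_force: [-1.3, 0.6, 6.9]
width: 0.0323
```

Request:
carry_out:
  translation:
    - [0, 0, -0.04]
    - [0, 0, -0.04]
    - [0, 0, -0.04]
    - [0, 0, -0.04]
    - [0, 0, -0.04]
    - [0, 0, -0.04]
    - [0, 0, -0.04]
    - [0, 0, -0.04]
  yaw: [0, 0, 0, 0, 0, 0, 0, 0]
  fingers: [0.3, 0.2, 0.1, 0, -0.1, -0.2, -0.3, -0.3]

```text
time_s: 27.75
ee_pos: [0.6144, -0.0113, 0.0246]
tcp_rot: [[0.155, 0.988, 0.006], [0.988, -0.155, -0.002], [-0.001, 0.006, -1.0]]
wrist_force: [0.5, -0.4, -0.3]
width: 0.0558
```

Request:
carry_out:
  translation:
    - [0, 0, 0]
    - [0, 0, -0.5]
    - [0, 0, -1.5]
    - [0, 0, -3]
    - [0, 0, -6]
    - [0, 0, -10]
    - [0, 0, -14]
    - [0, 0, -18]
  yaw: [0, 0, 0, 0, 0, 0, 0, 0]
  fingers: [-0.3, -0.3, -0.3, -0.3, -0.3, -0.3, -0.3, -0.3]

```text
time_s: 28.55
ee_pos: [0.6132, -0.0109, 0.2078]
tcp_rot: [[0.155, 0.988, 0.007], [0.988, -0.155, -0.002], [-0.001, 0.007, -1.0]]
wrist_force: [-0.4, -0.5, 0.5]
width: 0.0556
```

Request:
carry_out:
  translation:
    - [2, -1, -1]
    - [6, -2, -2]
    - [10, -3, -3]
    - [14, -4, -3]
    - [18, -5, -3]
    - [22, -6, -3]
    - [26, -7, -3]
    - [28, -7, -3]
  yaw: [0, 0, 0, 0, 0, 0, 0, 0]
  fingers: [-0.3, -0.3, -0.3, -0.3, -0.3, -0.3, -0.3, -0.3]

```text
time_s: 29.35
ee_pos: [0.5863, 0.2798, 0.2385]
tcp_rot: [[0.153, 0.988, 0.008], [0.988, -0.153, -0.001], [-0.0, 0.008, -1.0]]
wrist_force: [1.0, -1.2, 2.0]
width: 0.0557
```

Request:
carry_out:
  translation:
    - [4, 0, 0]
    - [8, 0, 0]
    - [12, 0, 0]
    - [16, 0, 0]
    - [20, 0, 0]
    - [23, 0, 0]
    - [25, 0, 0]
    - [25, 0, 0]
  yaw: [0, 0, 0, 0, 0, 0, 0, 0]
  fingers: [-0.3, -0.3, -0.3, -0.3, -0.3, -0.3, -0.3, -0.3]

```text
time_s: 30.15
ee_pos: [0.6244, 0.529, 0.2389]
tcp_rot: [[0.151, 0.988, 0.008], [0.988, -0.151, -0.0], [0.001, 0.008, -1.0]]
wrist_force: [0.4, -0.5, 0.8]
width: 0.0555
```

```bash
python3 - <<'E'
from h import *
from scipy.optimize import least_squares
plan([.46,.5,.2],np.pi/2)
cone=lambda z:.0255-.0145*(z-.004)/.065
for n in('top','scene'):
    c=snap(n,'9'); P=cloud(c).reshape(-1,3); o=2.2e-3*(1 if n=='top' else -1)
    def fit(x,y,r,z0,z1):
        q=P[(np.hypot(P[:,0]-x,P[:,1]-y-o)<r(0.012)+.008)&(P[:,2]>z0)&(P[:,2]<z1)]
        return least_squares(lambda p:np.hypot(q[:,0]-p[0],q[:,1]-p[1])-r(q[:,2]),q[:,:2].mean(0),loss='soft_l1',f_scale=.002).x
    K=lambda r:(lambda z:0*z+r)
    for t,cx,cy,th in(('A',.565,.2774,-.04),('B',.5448,-.0006,-.157),('C',.5695,-.2722,-.006)):
        d=np.array([np.cos(th),np.sin(th)])
        for nm,k,r,z0,z1 in(('beaker',-.07,K(.021),.024,.05),('flask',0,cone,.012,.06),('bottle',.07,K(.0165),.012,.049)):
            x,y=np.array([cx,cy])+k*d; f=fit(x,y,r,z0,z1)-[cx,cy]; print(n,t,nm,'along',round((f@d-k)*1e3,1),'across',round((f@[-d[1],d[0]])*1e3,1))
f=load('top','9')['frame'][120:280,140:500,::-1]; g=load('scene','9')['frame'][110:290,170:530,::-1]
cv2.imwrite('pics/a9.png',cv2.resize(cv2.convertScaleAbs(np.vstack([f,g]),alpha=1.5,beta=25),(635,600),interpolation=cv2.INTER_CUBIC))
E
```

```text
t 30.15 pos [0.6244 0.529  0.2389] jaw 1.419 q [ 0.67  0.73  1.12 -0.01  1.29 -0.75] F [ 0.4 -0.5  0.8] width 0.0555
tool shift cm [ -5.36 -15.84   3.76] yaw -0.152 len 17.1
top A beaker along -0.5 across 1.6
top A flask along -0.7 across 2.0
top A bottle along -0.6 across 2.3
top B beaker along -4.2 across 0.5
top B flask along -1.9 across 2.1
top B bottle along -0.7 across 2.3
top C beaker along -1.0 across 3.6
top C flask along -1.1 across 2.0
top C bottle along -1.1 across 1.8
scene A beaker along 1.9 across -3.2
scene A flask along 0.5 across -2.4
scene A bottle along 0.1 across -2.6
scene B beaker along 0.3 across -2.6
scene B flask along 0.4 across -2.5
scene B bottle along 1.3 across -2.5
scene C beaker along 1.3 across -3.3
scene C flask along 0.9 across -2.6
scene C bottle along 0.3 across -3.0
```

View pics/a9.png

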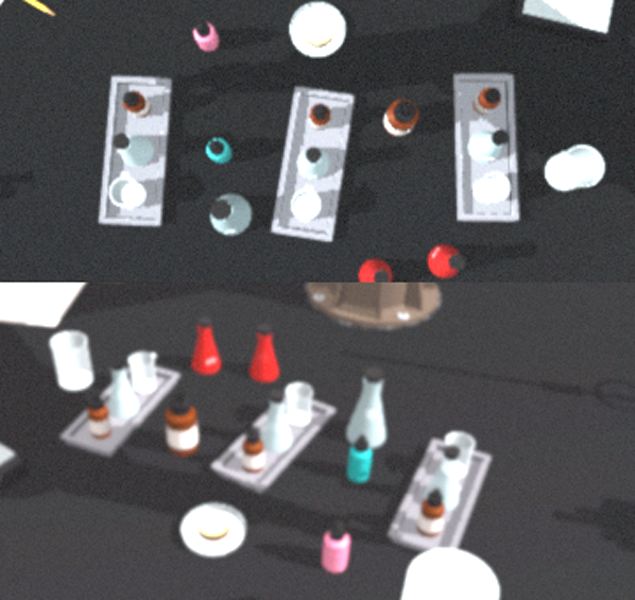

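All three trays are now full, with every piece upright. In the picture, tray A's flask is at (133,148), tray B's bottle at (320,115) and tray C's beaker at (490,187). Each placed piece is within about 1 mm of its neighbours' line in both cameras, and the bystanders have not moved. Handing in.

```bash
python3 -c "
from h import *
print(ctrl.close_job())"
```

```text
the job is handed in; nothing more can be done
None
```

All three small pieces are in their trays, and I handed the job in at about 30 s with the gripper clear of everything. The beaker, flask and bottle were each gripped, lifted, lowered until they touched the tray floor, and released. The floor contact force was 15 N for the beaker and 6–7 N for the flask and bottle.

**Last checks:**
- **Pictures:** All three stand upright in their empty places. The bigger glassware, the dish and the red, pink and turquoise look-alikes show no movement.
- **Position:** Measured against the other pieces in the same tray, the flask and bottle are within about 1 mm of their places. The beaker is within about 1 mm in one camera and about 1.7 mm across the tray in the other.
- **Disagreements:** The two cameras differ by a steady 4–5 mm across the trays, more than the stated 2 mm each. I averaged them and checked the result against the gripper's own position. One top-view fit, of the fixed beaker in the tray that lacked its bottle, was about 4 mm off. The other camera did not show this, and only a few points of that beaker had been visible from above at the start.

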